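# Fit the domed forming stake in its holder and lock it

### The arm

A 7-joint arm with a two-finger parallel gripper is mounted at the origin on the work surface. World frame = base frame: x ahead of the robot, y to its left, z up, the work surface at z = 0. Lengths are in m, angles in degrees, forces in N, time in s.
With the tool pointing down it reaches from about 0.425 to 0.925 m from the base axis. Payload 6.8 kg.
Tool frame: the origin (TCP) lies at the very end of the fingers, on their centre line; the grasp point (between the pads) lies 19 mm behind it (bot.grip_depth is the distance from the TCP to the grasp point, in m); z points along the fingers, y is the line along which they close (so a half turn about z gives the same grasp; the last joint's range is limited). The gripper opens to 85 mm and grips with 20 to 120 N. Pads are 22 mm wide; open, the fingers measure 114 mm over their backs; the gripper's body (76 mm by 85 mm) begins 54 mm behind the grasp point. The pads swing forward as they close: fully open they stand 13 mm farther back than shut.
Start: joints at [61.874, 27.33, 1.283, 89.118, -0.659, 63.558, -4.761], TCP at [0.252, -0.626, 0.2] pointing down, gripper open.
Joint ranges: [-169.35, 169.35], [-19.33, 120.38], [-80.79, 83.38], [13.8, 139.57], [-78.32, 258.32], [9.67, 109.79], [-169.56, 169.56]. Speed limits (degrees/s): [136.94, 136.94, 180, 180, 180, 180, 180].

### API

Orientations are given as [roll, pitch, yaw] about the fixed x, y, z axes, in that order (R = Rz(yaw) Ry(pitch) Rx(roll)).
In Python, from rig import bot gives the robot as it stands. Calls block until the motion is done:
- bot.goto(position, orientation): joint-space move of the TCP to a pose.
- bot.servo_line(position, attitude=None, velocity=0.15, guard=None): straight line of the TCP; attitude=None keeps the orientation; velocity is the mean speed in m/s. With guard (N) it stops when the force on the tool has changed by that much, and returns True; else False.
- bot.move_joints(angles): joint-space move.
- bot.command_gripper(opening): finger opening in m; the grip force is fixed at half the most; returns when the fingers have stopped.
- bot.wait(seconds).
- bot.inverse_kinematics(position, orientation): joint angles nearest the present ones, or None.
- bot.grab_frame(name): name is "side" or "top"; returns a dict with "frame" (384x512x3 uint8, blue, green, red), "z_map" (384x512 float32, m along the optical axis (not along the pixel's ray), 0 where there is no reading), "vfov" (degrees; the focal length in pixels is half the picture's height over the tangent of half this angle, whatever the lens; pixels are square), "cx", "cy" (the principal point, pixels), "k1" (the pictures are not rectified: a ray, as slopes to the right and down, at radius r is drawn at 1 + k1 r^2 times it, then the intrinsics apply), "rvec" (rotation vector, rad) and "tvec" (3), from world to camera coordinates, as OpenCV has them. Camera axes: x right, y down, z forward; pixel columns grow to the right and rows downward; lengths in m; the calibration is good to about 2 mm. A picture is of the moment at which its call begins.
A pose or a line that the arm cannot do raises bot.Unreachable and nothing moves.
- bot.hand_in(): hands the job in; it is judged then, once.
Trained networks look in the newest picture that a camera, given by its name, has taken for a name from the list of things; names that differ only in an ending like _2 or _b are one class to them, and where a whole thing is asked for, a point or a joint stands for the part that bears it (a point fixed in the world has none). Each returns a list of dicts, best first, with "confidence" (0 to 1); they miss things now and then, are a little off and sometimes report something else, mostly with a low value. They report only what shows in the picture. A call takes as long as a camera call. They do not tell look-alikes from the thing itself.
- bot.boxes_of(camera, name): "rect" ([centre column, centre row, width, height] in pixels, round what is visible of it).
Readings, each from a call of its own:
- bot.read_t(): time.
- bot.read_joint_pos(): joint angles.
- bot.read_dq(): joint speeds.
- bot.read_joint_torque(): joint torques, N m.
- bot.read_tool_pos(): TCP position.
- bot.read_eef_rot(): TCP orientation.
- bot.read_ft_force(): force on the tool from outside, world axes, zero at the start.
- bot.read_wrist_torque(): the same for the moment, N m.
- bot.read_gripper_width(): finger opening in m.
- bot.read_grasp_force(): force on a finger pad.
Only numpy, scipy, OpenCV 4.12 (cv2) and the standard library are available. Lean on these libraries where they do the work, as an engineer would, in place of code of your own. Each camera call takes 0.05 s, during which the arm holds its last target. There are 200 camera calls.

### The job

Take the dome-headed steel stake out of the wooden block, lower it gently, not dropped, shank first into the bore of the stake holder until it is fully home, then turn the holder's lock collar counter-clockwise (seen from above) until its pointer lines up with the upright locked mark, and let go. Turn the collar only once the stake is home, and leave the other stakes and everything else on the bench where they are.

Things in the scene. Friction and masses are not known exactly. Their poses are not given: they have to be found in the camera images.
- stake_dome: The stake to fit: plain steel, 0.25 to 0.42 kg, round about its z axis, 122 mm tall. Origin at the foot's centre, z up. Shank 20 mm diameter up to 90 mm, its lowest 10 mm tapering to 12 mm at the foot. Head 38 mm diameter: straight-sided band 90 to 106 mm above the foot (grip here), then a low dome up to 122 mm. Stands in one of the wooden block's three holes; which one varies.
- stake_flat: Another steel stake with the same shank, its head a flat-topped cylinder 38 mm diameter, 112 mm tall in all. Origin at the foot. Leave it in the block.
- stake_cone: Another steel stake with the same shank, its head a pointed cone 38 mm across, 142 mm tall in all. Origin at the foot. Leave it in the block.
- rack: Wooden storage block fixed to the bench, 60 (x) x 210 (y) x 60 (z) mm, origin at the centre of its underside. Three vertical holes, 23 mm diameter, 45 mm deep (floor 15 mm above the bench), along its own y axis at -70, 0 and +70 mm. Each holds a stake, its head's underside 45 mm above the block's top.
- holder: Stake holder fixed to the bench: dark round base plate, 172 mm across, 10 mm thick, with an upright dark steel tube, 42 mm across, to 70 mm above the bench. Origin on the bench on the tube's axis, z up. Blind bore 22 mm diameter, its floor 20 mm above the origin: a stake fully home has its foot there and its head's underside 40 mm above the tube's mouth.
- bore_mouth (a point): Centre of the bore's mouth, 70 mm above the holder's origin, z up along the bore.
- collar (a joint): Angle (rad) of the lock collar about the tube's axis, growing counter-clockwise from above: 0 at the open mark (flat stud), 1.2 with its pointer at the locked mark (no stop there; end stop at 1.5). Arm direction = value - 0.6 from the holder's own x axis. Captive steel ring 42 to 60 mm above the bench, one radial arm ending in a thin pointer. Stiff, stays where left. Starts at 0 to 0.35.
- collar_grip (a point): Grip point on the collar's handle post: a black upright round post, 14 mm diameter, on the collar's radial arm (12 mm wide, top 54 mm above the bench), 62 mm from the tube's axis, rising from 54 to 95 mm above the bench. The point is on the post's axis, 80 mm above the bench. About 2.5 N turns it.
- locked_mark (a point): Top of the locked mark: an upright metal pin 8 mm square, 50 mm high above the bench, at the rim of the holder's plate, its centre 80 mm from the tube's axis, at +0.6 rad from the holder's own x axis. The collar's pointer (its end 75 mm from the axis, 50 mm up) must line up with it.
- file: Bystander: flat file with a wooden handle, 245 mm long, 24 mm wide, 22 mm high, lying along its own x axis between the block and the holder. Origin underneath, about the middle.
- hammer: Bystander: hammer, 240 mm long, lying on the bench beyond the block. Origin underneath.
- bench_block: Bystander: square steel bench block 65 x 65 x 20 mm. Origin underneath at the centre.
- gas_bottle: Bystander: blue gas bottle standing near the left side, 72 mm diameter, 240 mm tall. Origin at the centre of its foot.
- tool_tin: Bystander: white tin of hand tools standing near the right side, 100 mm diameter, 170 mm tall with the tools. Origin at the centre of its foot.
- dish: Bystander: white dish, 90 mm across, 30 mm high. Origin underneath at the centre.
Not all that is in view belongs to the job. What is meant by the holder is not green or white, and is the smaller of those in its own colour.

How it is judged:
By the outcome, as a careful person would: the job done as asked, in the order asked, and still so for the second after the job is handed in, with the robot touching nothing.
It also fails if it takes over 59 s, if anything falls off the work surface, if the arm or the gripper's body presses on something with over 40 N, if the wrist force passes 120 N, or if a joint passes its speed limit or range.

## Working session

There is one attempt and no reset: what is moved stays moved. The work goes in short steps, each a Python script; the robot and the scene stay as the last script left them, time stands still between calls to the robot, and variables do not carry over. Pictures are saved under pics/ and viewed, at most 10 in all, crops included, and the job is handed in when it is done.

```bash
mkdir -p pics; cat > h.py <<'E'
import numpy as np, cv2
from rig import bot
def cam(n):
    f=bot.grab_frame(n); h,w=f["z_map"].shape
    F=h/2/np.tan(np.radians(f["vfov"])/2); R=cv2.Rodrigues(np.array(f["rvec"],float))[0]
    v,u=np.mgrid[0:h,0:w]; x=(u-f["cx"])/F; y=(v-f["cy"])/F
    a,b=x.copy(),y.copy()
    for _ in range(20):
        s=1+f["k1"]*(a*a+b*b); a,b=x/s,y/s
    z=f["z_map"]; P=np.stack([a*z,b*z,z],-1)
    W=(P-np.array(f["tvec"]).ravel())@R; W[z<=0]=np.nan
    return f,W
def pix(f,p):
    R=cv2.Rodrigues(np.array(f["rvec"],float))[0]; c=R@np.array(p)+np.array(f["tvec"]).ravel()
    F=f["z_map"].shape[0]/2/np.tan(np.radians(f["vfov"])/2)
    a=c[:2]/c[2]; a=a*(1+f["k1"]*(a@a)); return a*F+[f["cx"],f["cy"]]
E
python3 - <<'E'
from h import *
for n in("top","side"):
    f,W=cam(n); cv2.imwrite(f"pics/{n}0.png",cv2.resize(f["frame"],(800,600)) )
    np.savez(f"{n}0.npz",W=W,frame=f["frame"])
    for o in ("stake_dome","stake_flat","stake_cone","rack","holder","collar","collar_grip","locked_mark","file"):
        print(n,o,[(np.round(d["rect"]).astype(int).tolist(),round(d["confidence"],2)) for d in bot.boxes_of(n,o)][:4])
E
```

```text
top stake_dome []
top stake_flat [([204, 197, 9, 15], 0.68), ([78, 193, 48, 31], 0.39)]
top stake_cone [([156, 203, 18, 18], 0.62)]
top rack [([182, 206, 70, 20], 0.69)]
top holder [([367, 143, 50, 52], 0.82), ([331, 208, 50, 53], 0.72), ([174, 281, 77, 78], 0.72), ([326, 289, 68, 76], 0.6)]
top collar [([376, 135, 26, 24], 0.73), ([170, 271, 33, 51], 0.63), ([334, 200, 20, 27], 0.57), ([339, 286, 42, 39], 0.57)]
top collar_grip [([338, 288, 39, 41], 0.61), ([375, 136, 28, 26], 0.58), ([170, 272, 32, 47], 0.58), ([334, 196, 23, 33], 0.54)]
top locked_mark [([370, 143, 56, 53], 0.98), ([329, 208, 47, 53], 0.97), ([175, 279, 83, 78], 0.71), ([328, 290, 70, 72], 0.69)]
top file [([246, 197, 8, 79], 0.72)]
side stake_dome [([226, 233, 16, 22], 0.53)]
side stake_flat [([237, 217, 15, 25], 0.7)]
side stake_cone [([218, 257, 20, 26], 0.49)]
side rack [([226, 253, 55, 73], 0.69)]
side holder [([292, 152, 48, 43], 0.9), ([255, 112, 42, 45], 0.68), ([305, 297, 100, 97], 0.68), ([362, 173, 66, 69], 0.67)]
side collar [([297, 274, 47, 53], 0.92), ([365, 158, 32, 44], 0.76), ([257, 104, 18, 21], 0.72), ([290, 141, 26, 25], 0.46)]
side collar_grip [([298, 276, 51, 62], 0.97), ([366, 158, 27, 43], 0.83), ([289, 143, 26, 22], 0.75), ([254, 108, 18, 15], 0.49)]
side locked_mark [([304, 294, 93, 94], 0.98), ([294, 151, 43, 43], 0.84), ([363, 170, 69, 70], 0.7), ([255, 115, 44, 41], 0.66)]
side file [([251, 207, 66, 30], 0.56)]
```

View pics/top0.png

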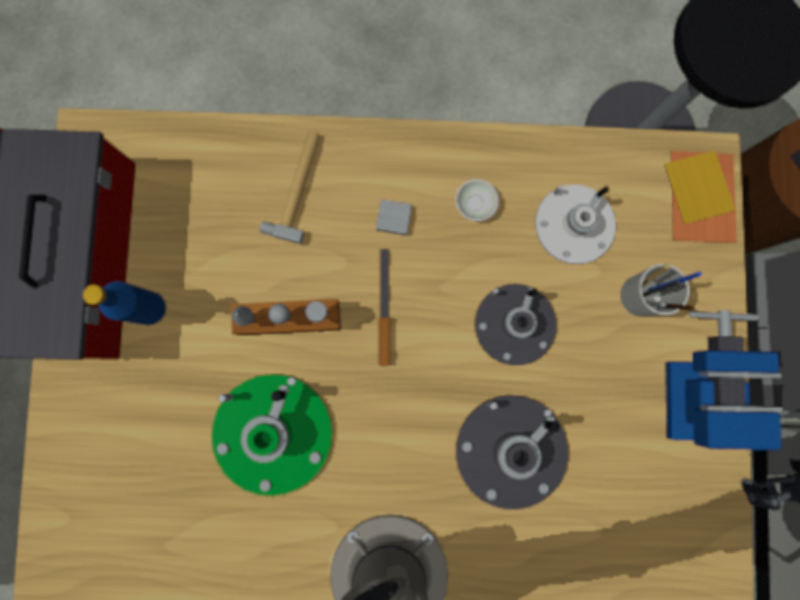

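View pics/side0.png

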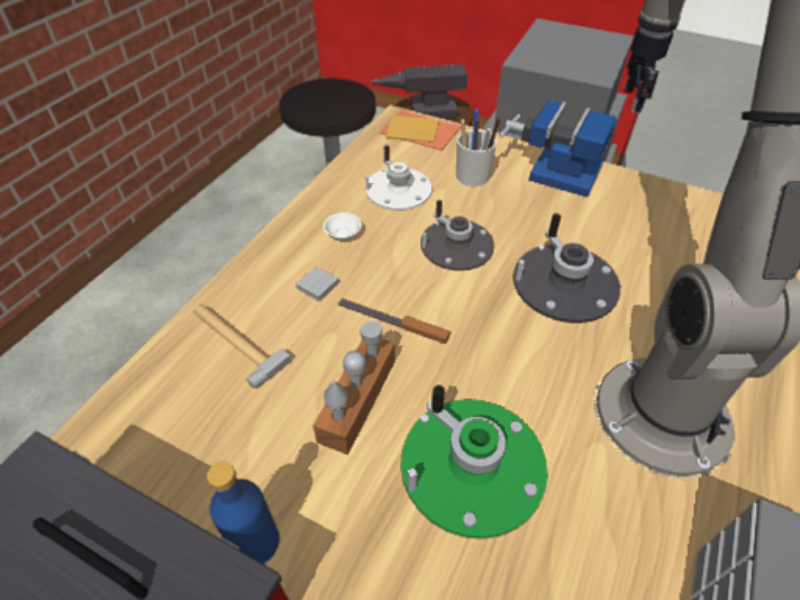

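Two dark holders could be the one meant: the one at top-view (516,323) / side (457,243), and the one at (513,451) / (567,283). The green and white ones are ruled out. The (516,323) one looks smaller, so it fits; I'll measure its diameter to be sure. The stakes in the side view are cone (336,395), dome (354,362) in the middle hole, and flat (372,332).

```bash
cat > m.py <<'E'
from h import *
T=np.load("top0.npz");W=T["W"];S=np.load("side0.npz")["W"]
def near(W,c,r): return W[(np.hypot(W[...,0]-c[0],W[...,1]-c[1])<r)]
def rows(W,u,v,r):return W[v-r:v+r,u-r:u+r].reshape(-1,3)
def circ(p):
    A=np.c_[2*p[:,:2],np.ones(len(p))];s=np.linalg.lstsq(A,(p[:,:2]**2).sum(1),rcond=None)[0];return s[:2],np.sqrt(s[2]+s[:2]@s[:2])
for nm,(u,v) in dict(small=(331,208),big=(327,289)).items():
    p=rows(W,u,v,45 if nm=="big" else 32); q=p[(p[:,2]>.005)&(p[:,2]<.02)]
    m=(cv2.minEnclosingCircle(q[:,:2].astype(np.float32))); print(nm,m)
c=np.array(cv2.minEnclosingCircle((lambda p:p[(p[:,2]>.005)&(p[:,2]<.02)])(rows(W,331,208,30))[:,:2].astype(np.float32))[0])
for nm,X in(("top",W),("side",S)):
    p=near(X,c,.1)
    print(nm,"bench z",np.nanmedian(near(X,c+[0,.13],.02)[:,2]))
    for lo,hi in((.064,.078),(.045,.064),(.03,.06),(.08,.11)):
        q=p[(p[:,2]>lo)&(p[:,2]<hi)]; print(lo,hi,len(q),np.round(q.mean(0),4),circ(q))
    q=p[(p[:,2]>.08)&(p[:,2]<.11)]; d=np.hypot(*(p[:,:2]-c).T)
    for lab,k in(("mark",(d>.07)&(p[:,2]>.025)&(p[:,2]<.062)),):
        print(lab,np.round(p[k],3).tolist()[:30])
# stakes
for nm,X,(a,b) in(("top",W,(182,206)),("side",S,(226,245))):
    p=rows(X,a,b,45); q=p[(p[:,2]>.1)&(p[:,2]<.18)]
    # rack top
    k=p[(p[:,2]>.052)&(p[:,2]<.066)]; print(nm,"rack",cv2.minAreaRect((k[:,:2]*1000).astype(np.float32)),k[:,2].mean())
    _,l,ce=cv2.kmeans((q[:,:2]).astype(np.float32),3,None,(3,50,1e-6),5,cv2.KMEANS_PP_CENTERS)
    for i in range(3):
        s=q[l.ravel()==i]; print(nm,len(s),np.round(s.mean(0),4),s[:,2].max(),np.round((s.min(0)+s.max(0))/2,4),np.round(np.ptp(s,0),4))
f=cv2.imread("pics/side0.png"); F=S=np.load("side0.npz")["frame"]
a=cv2.resize(F[190:290,180:280],(500,500),interpolation=3);b=cv2.resize(F[120:210,250:340][:, :],(300,300),interpolation=3);t=cv2.resize(T["frame"][170:250,290:370],(300,300),interpolation=3)
cv2.imwrite("pics/crop.png",np.hstack([a,np.vstack([b,t])[:500]]) if 0 else np.hstack([a,cv2.resize(np.vstack([b,t]),(250,500))]))
E
python3 m.py
```

```text
small ((0.5087242722511292, -0.2548602819442749), 0.13859526813030243)
big ((0.24756595492362976, -0.24095763266086578), 0.18596667051315308)
top bench z 0.0008269703820873229
0.064 0.078 126 [ 0.5103 -0.2457  0.0698] (array([ 0.51695762, -0.246396  ]), np.float64(0.02079492768801048))
0.045 0.064 203 [ 0.52   -0.2432  0.0581] (array([ 0.52744763, -0.23806938]), np.float64(0.03436925391270343))
0.03 0.06 136 [ 0.5235 -0.2432  0.0542] (array([ 0.53143767, -0.23084776]), np.float64(0.0386034600264865))
0.08 0.11 21 [ 0.568  -0.2623  0.0929] (array([ 0.56815101, -0.26282057]), np.float64(0.005050626645011844))
mark [[0.574, -0.193, 0.053], [0.574, -0.197, 0.05], [0.573, -0.191, 0.032], [0.571, -0.191, 0.048], [0.571, -0.194, 0.051], [0.571, -0.197, 0.051], [0.571, -0.2, 0.052], [0.569, -0.192, 0.045], [0.568, -0.194, 0.051], [0.567, -0.194, 0.029]]
side bench z 0.0007688821853554795
0.064 0.078 91 [ 0.5156 -0.2462  0.0698] (array([ 0.52896523, -0.24804679]), np.float64(0.028203801701299762))
0.045 0.064 169 [ 0.5198 -0.2384  0.0564] (array([ 0.53024636, -0.24052799]), np.float64(0.03678
[... 830 characters left out ...]
 0.2191 0.1312] 0.1406324805466169 [0.4437 0.2215 0.1248] [0.1625 0.037  0.0317]
top 142 [0.4993 0.2877 0.1322] 0.15762904279751502 [0.5    0.2919 0.1318] [0.035  0.0378 0.0516]
top 141 [0.5121 0.1507 0.1272] 0.13469818994402286 [0.512  0.1516 0.1204] [0.0355 0.0373 0.0285]
side rack ((507.6446838378906, 223.44708251953125), (61.35933303833008, 211.79969787597656), 4.73680305480957) 0.060199823530154524
side 190 [0.5032 0.229  0.1273] 0.13865380610743608 [0.5066 0.2247 0.122 ] [0.0358 0.0353 0.0334]
side 209 [0.4965 0.2996 0.1296] 0.15825391710717604 [0.5014 0.2935 0.1321] [0.0368 0.0364 0.0524]
side 177 [0.5108 0.1577 0.1235] 0.13089671148491203 [0.5131 0.1532 0.1186] [0.0378 0.0401 0.0247]
```

View pics/crop.png

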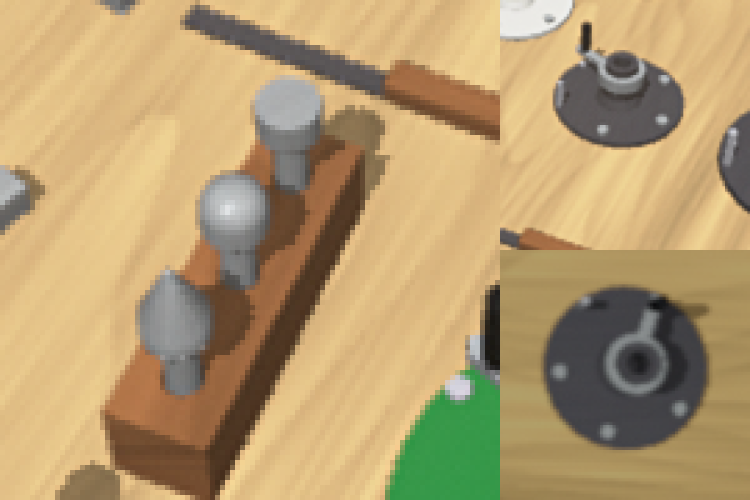

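The crop confirms the middle stake is the dome: rounded head, with cone and flat either side. The dark holder at top (331,208) has its tube mouth at 70 mm and its post about 60 mm from the axis, matching the 172 mm one. I'll refine the fit and go for the grasp.

```bash
cat > fit.py <<'E'
from h import *
from scipy.optimize import least_squares
T=np.load("top0.npz");S=np.load("side0.npz")["W"]
for nm,W in(("top",T["W"]),("side",S)):
    P=W.reshape(-1,3); c=np.array([.51,-.246])
    d=np.hypot(*(P[:,:2]-c).T)
    pl=P[(d<.1)&(P[:,2]>.0065)&(P[:,2]<.014)]; tb=P[(d<.03)&(P[:,2]>.066)&(P[:,2]<.075)]
    print(nm,"plate",cv2.minEnclosingCircle((pl[:,:2]*1000).astype(np.float32)),"mouth",cv2.minEnclosingCircle((tb[:,:2]*1000).astype(np.float32)))
    P2=W.reshape(-1,3);d2=np.hypot(P2[:,0]-.247,P2[:,1]+.241);b=P2[(d2<.17)&(P2[:,2]>.0065)&(P2[:,2]<.014)];print("big",cv2.minEnclosingCircle((b[:,:2]*1000).astype(np.float32)))
    dm=P[(np.hypot(P[:,0]-.507,P[:,1]-.222)<.03)&(P[:,2]>.108)&(P[:,2]<.145)]
    # dome sphere fit centre xy (dome+band visible): enclosing circle
    print("dome",cv2.minEnclosingCircle((dm[:,:2]*1000).astype(np.float32)), dm[dm[:,2]>.134].mean(0))
E
python3 fit.py; python3 - <<'E'
from h import *
q=bot.inverse_kinematics
for p,yaw in(((.507,.222,.094),94.7),((.507,.222,.094),-85.3),((.511,-.246,.1),94.7),((.511,-.246,.1),-85.3),((.511,-.246,.1),0),((.57,-.262,.065),-16),((.57,-.262,.065),164),((.561,-.205,.065),40),((.561,-.205,.065),220)):
    r=q(p,[180,0,yaw]); print(p,yaw,None if r is None else np.round(r,0).tolist())
print(bot.read_t(),bot.read_eef_rot(),bot.grip_depth)
E
```

```text
top plate ((507.61993408203125, -241.46249389648438), 95.33997344970703) mouth ((505.3194885253906, -246.8609619140625), 25.0550479888916)
big ((246.96185302734375, -243.51861572265625), 165.42672729492188)
dome ((506.647216796875, 221.3897705078125), 18.74694061279297) [0.50698253 0.2218025  0.1366614 ]
side plate ((510.0174255371094, -246.50543212890625), 87.82486724853516) mouth ((511.78472900390625, -246.25064086914062), 23.896203994750977)
big ((255.992431640625, -265.04840087890625), 141.21742248535156)
dome ((506.3443298339844, 224.4799346923828), 18.77360725402832) [0.5069082  0.22475544 0.13587656]
(0.507, 0.222, 0.094) 94.7 [14.0, 36.0, -59.0, 109.0, 37.0, 57.0, -57.0]
(0.507, 0.222, 0.094) -85.3 [19.0, 41.0, -68.0, 108.0, 44.0, 62.0, 117.0]
(0.511, -0.246, 0.1) 94.7 [37.0, 26.0, -23.0, 108.0, 13.0, 49.0, 13.0]
(0.511, -0.246, 0.1) -85.3 [9.0, 24.0, 14.0, 110.0, -8.0, 46.0, -149.0]
(0.511, -0.246, 0.1) 0 [23.0, 24.0, -4.0, 109.0, 2.0, 47.0, -73.0]
(0.57, -0.262, 0.065) -16 [19.0, 31.0, 0.0, 102.0, -0.0, 46.0, -87.0]
(0.57, -0.262, 0.065) 164 [42.0, 35.0, -32.0, 101.0, 23.0, 51.0, 74.0]
(0.561, -0.205, 0.065) 40 [24.0, 30.0, -13.0, 106.0, 9.0, 46.0, -44.0]
(0.561, -0.205, 0.065) 220 [60.0, 49.0, -68.0, 103.0, 50.0, 65.0, 104.0]
1.0 [ 1.79998720e+02 -3.34360062e-03  2.19286109e+01] 0.0187
```

```bash
python3 - <<'E'
from h import *
D=[.5068,.2230]
bot.servo_line([.252,-.626,.33],velocity=.3)
bot.goto([*D,.26],[180,0,94.7])
print(bot.read_tool_pos(),bot.read_eef_rot(),bot.read_t())
print(bot.servo_line([*D,.094],velocity=.12,guard=8),bot.read_tool_pos())
f0=bot.read_ft_force(); bot.command_gripper(.03)
print(bot.read_gripper_width(),bot.read_grasp_force(),np.subtract(bot.read_ft_force(),f0),bot.read_t())
f,W=cam("side"); cv2.imwrite("pics/g1.png",cv2.resize(f["frame"][150:300,150:350],(800,600)))
E
```

```text
[0.50733376 0.22212063 0.25987569] [-1.79994002e+02  1.65133987e-02  9.46002303e+01] 4.7
False [0.50724994 0.22333936 0.09470969]
0.031046073589837117 40.97491456428543 [-2.11017298  0.88992635  5.83554731] 6.8
```

View pics/g1.png

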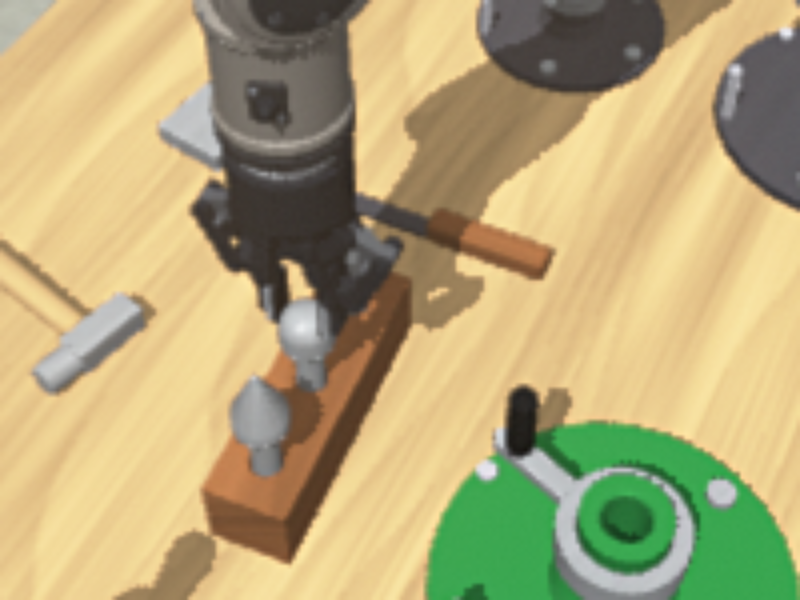

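The dome, centred at (305,330), pokes out toward the camera past the pads, and the width is 31 mm rather than 38. The grasp looks off-centre, so I'll check it numerically with both cameras.

```bash
python3 - <<'E'
from h import *
f,W=cam("side"); g,V=cam("top")
p=np.array(bot.read_tool_pos()); print(p,bot.read_eef_rot(),bot.read_gripper_width(),bot.read_grasp_force())
for q in (p,p+[0,0,.019],[.5068,.223,.137]): print(pix(f,q),pix(g,q))
a=f["frame"][215:265,195:262]; a=cv2.resize(a,(800,597),interpolation=3)
for q,c in((p,(0,0,255)),(p+[0,0,.019],(0,255,0)),([.5068,.223,.137],(255,0,0))):
    u=(pix(f,q)-[195,215])*800/67; cv2.circle(a,tuple(int(x) for x in u),6,c,-1)
cv2.imwrite("pics/g2.png",a)
P=W[215:265,195:262].reshape(-1,3)
k=P[(P[:,2]>.085)&(P[:,2]<.12)&(P[:,1]<.26)]
for x in np.arange(.46,.56,.006):
    s=k[(k[:,0]>=x)&(k[:,0]<x+.006)]
    if len(s): print(round(x,3),len(s),"ymax",s[:,1].max().round(4),"zmin",s[:,2].min().round(4))
E
```

```text
[0.50676532 0.22336188 0.094346  ] [ 1.79989735e+02 -1.53263784e-02  9.47113117e+01] 0.031049130843791604 41.159732749219984
[226.88432087 237.06918801] [179.65639353 201.01236195]
[226.47237319 232.8892945 ] [178.48039158 200.45642996]
[226.00098845 227.40473079] [177.08534324 199.7291672 ]
0.484 4 ymax 0.2294 zmin 0.109
0.49 12 ymax 0.236 zmin 0.1065
0.496 15 ymax 0.2404 zmin 0.0875
0.502 14 ymax 0.2421 zmin 0.0853
0.508 9 ymax 0.2432 zmin 0.0853
0.514 2 ymax 0.241 zmin 0.1096
0.52 1 ymax 0.2339 zmin 0.1109
```

View pics/g2.png

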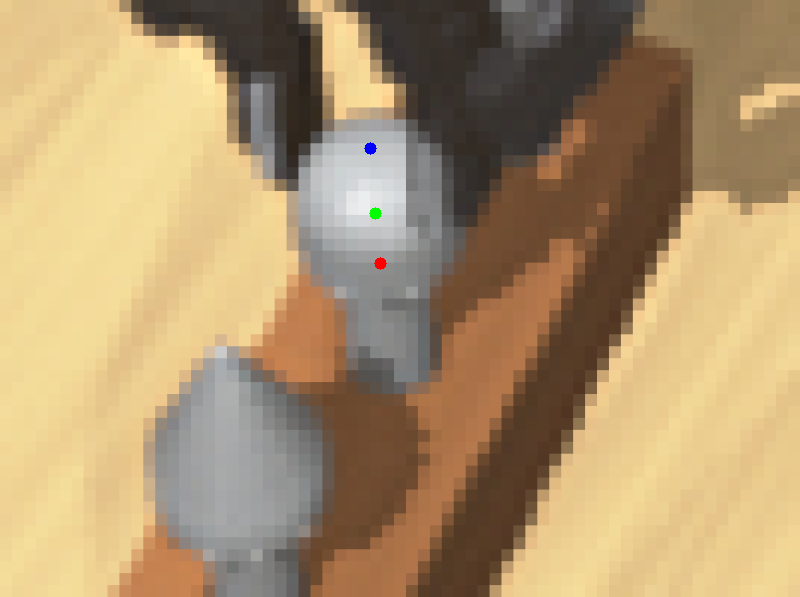

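The dome centre (375,200 in the crop) sits where I measured it. The visible fingertips at (290,180) and (470,225) end higher than the TCP implies, so I'll read their depths.

```bash
python3 - <<'E'
from h import *
f,W=cam("side")
for u,v in((217,226),(218,229),(219,228),(216,223),(233,226),(234,230),(234,233),(235,231),(233,231),(231,231),(232,235)): print((u,v),np.round(W[v,u],4),f["frame"][v,u])
for q in([.528,.224,.094],[.528,.224,.113],[.528,.235,.094],[.487,.222,.094],[.487,.222,.113],[.487,.234,.094]):print(q,pix(f,q))
E
```

```text
(217, 226) [0.5257 0.2352 0.1462] [125 123 123]
(218, 229) [0.5241 0.2347 0.1337] [70 71 75]
(219, 228) [0.5226 0.2319 0.1355] [37 42 50]
(216, 223) [0.5272 0.2357 0.1585] [143 141 138]
(233, 226) [0.4794 0.2319 0.1702] [44 49 55]
(234, 230) [0.4801 0.2276 0.1478] [45 48 53]
(234, 233) [0.4805 0.228  0.1352] [46 54 67]
(235, 231) [0.4797 0.2237 0.139 ] [43 53 64]
(233, 231) [0.4833 0.2276 0.1416] [47 51 54]
(231, 231) [0.4853 0.2338 0.1479] [134 133 133]
(232, 235) [0.4889 0.2251 0.1173] [108 108 108]
[0.528, 0.224, 0.094] [219.9066655  234.37041761]
[0.528, 0.224, 0.113] [219.39583639 230.17833653]
[0.528, 0.235, 0.094] [217.80194459 237.3910661 ]
[0.487, 0.222, 0.094] [233.61331554 239.54203758]
[0.487, 0.222, 0.113] [233.29841514 235.37731999]
[0.487, 0.234, 0.094] [231.39293797 242.9172119 ]
```

The pads end about 15–20 mm higher than assumed: they are retracted at this opening and only pinch the dome. I'll open, lower, and regrip on the band.

```bash
python3 - <<'E'
from h import *
bot.command_gripper(.06)
print(bot.servo_line([.5063,.2235,.082],velocity=.06,guard=6),bot.read_tool_pos())
f0=bot.read_ft_force(); bot.command_gripper(.03)
print(bot.read_gripper_width(),bot.read_grasp_force(),np.subtract(bot.read_ft_force(),f0),bot.read_t())
f,W=cam("side")
a=f["frame"][215:265,195:262]; cv2.imwrite("pics/g3.png",cv2.resize(a,(600,448),interpolation=3))
E
```

```text
False [0.50579674 0.22325812 0.0812964 ]
0.03483999555885829 59.717326698009856 [-1.7206889   0.21239348  3.07274101] 8.0917
```

View pics/g3.png

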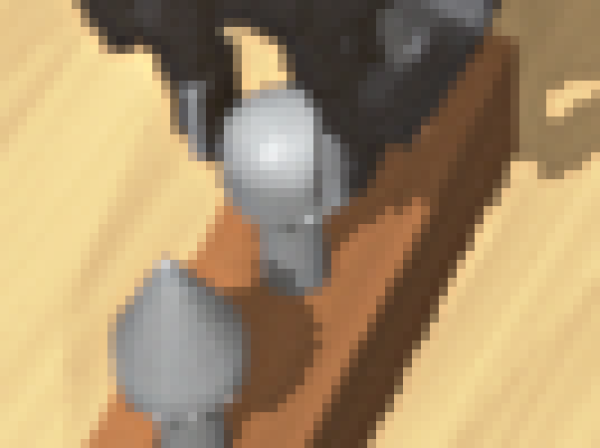

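The pads now reach roughly to the head's underside at (335,205). I'll go 6 mm lower for a full band grip, then lift.

```bash
python3 - <<'E'
from h import *
bot.command_gripper(.055)
print(bot.servo_line([.5063,.2235,.0755],velocity=.06,guard=6))
bot.command_gripper(.03)
print(bot.read_tool_pos(),bot.read_gripper_width(),bot.read_grasp_force(),bot.read_ft_force())
t=bot.read_tool_pos()
bot.servo_line([t[0],t[1],.16],velocity=.08)
print(bot.read_gripper_width(),bot.read_grasp_force(),bot.read_ft_force(),bot.read_tool_pos(),bot.read_t())
bot.servo_line([t[0],t[1],.25],velocity=.15)
bot.goto([.51,-.2463,.22],[180,0,94.7])
print(bot.read_tool_pos(),bot.read_gripper_width(),bot.read_t())
f,W=cam("side"); g,V=cam("top"); np.savez("hold.npz",W=W,V=V,g=g["frame"],f=f["frame"])
p=bot.read_tool_pos(); print(pix(f,p),pix(g,p))
u=pix(f,[p[0],p[1],.12]).astype(int); a=f["frame"][u[1]-40:u[1]+35,u[0]-40:u[0]+40]
u=pix(g,[p[0],p[1],.12]).astype(int); b=g["frame"][u[1]-37:u[1]+38,u[0]-40:u[0]+40]
cv2.imwrite("pics/hold.png",np.hstack([cv2.resize(x,(400,375),interpolation=3) for x in(a,b)]))
for nm,X in(("side",W),("top",V)):
  P=X.reshape(-1,3);P=P[np.hypot(P[:,0]-p[0],P[:,1]-p[1])<.03]
  for lo in np.arange(.07,.25,.01):
    s=P[(P[:,2]>=lo)&(P[:,2]<lo+.01)]
    if len(s)>2: print(nm,round(lo,2),len(s),np.round(s[:,:2].mean(0),4),np.round(np.ptp(s[:,:2],0),3))
E
```

```text
False
[0.50615939 0.22376801 0.07582986] 0.03551149193442632 59.827185943722725 [-1.84111695 -0.33007658  3.84734702]
0.0355367227070211 60.24444982409477 [-0.04626311  0.13576607 -4.96017049] [0.50581075 0.22344225 0.15940715] 10.25
[ 0.5107453  -0.24445353  0.2202846 ] 0.03526480723143836 12.7167
[296.49297353 106.10330651] [345.82455462 200.92256303]
side 0.07 42 [ 0.5081 -0.2461] [0.041 0.04 ]
side 0.16 7 [ 0.51   -0.2394] [0.013 0.006]
side 0.17 14 [ 0.5091 -0.2389] [0.02  0.014]
side 0.18 13 [ 0.5089 -0.238 ] [0.013 0.012]
side 0.19 18 [ 0.5094 -0.2375] [0.017 0.012]
side 0.2 15 [ 0.51   -0.2388] [0.017 0.018]
side 0.21 17 [ 0.5096 -0.238 ] [0.018 0.015]
side 0.22 15 [ 0.5077 -0.2389] [0.015 0.011]
side 0.23 16 [ 0.5106 -0.2382] [0.017 0.01 ]
side 0.24 10 [ 0.5082 -0.2368] [0.016 0.007]
top 0.07 64 [ 0.5071 -0.2429] [0.041 0.04 ]
top 0.17 5 [ 0.5084 -0.2357] [0.011 0.006]
top 0.18 8 [ 0.5082 -0.2386] [0.016 0.012]
top 0.19 5 [ 0.5103 -0.2353] [0.011 0.005]
top 0.2 7 [ 0.5099 -0.2351] [0.013 0.005]
top 0.21 3 [ 0.5054 -0.2369] [0.005 0.004]
```

View pics/hold.png

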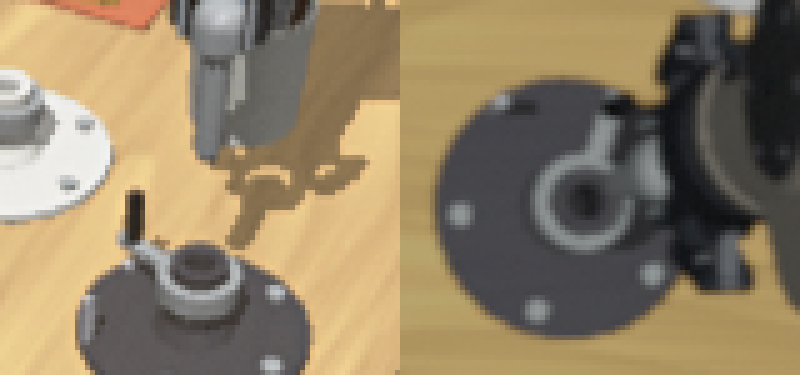

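The stake hangs vertical, with its shank at (210,110) in the left half above the holder. The bore is at (205,262) there and (585,200) in the right half. I'll fit the shank axis and descend with a guard.

```bash
python3 - <<'E'
from h import *
from scipy.optimize import least_squares
W=np.load("hold.npz")["W"].reshape(-1,3)
s=W[(np.hypot(W[:,0]-.5107,W[:,1]+.2444)<.025)&(W[:,2]>.172)&(W[:,2]<.215)]
r=least_squares(lambda c:np.hypot(s[:,0]-c[0],s[:,1]-c[1])-.010,[.509,-.246],loss="soft_l1",f_scale=.002)
print("shank",r.x,len(s))
P=np.load("side0.npz")["W"].reshape(-1,3); m=P[(np.hypot(P[:,0]-.51,P[:,1]+.2463)<.03)&(abs(P[:,2]-.07)<.004)]
# mouth: annulus 11..21mm
f=lambda c:(lambda d:np.maximum(d-.021,0)+np.maximum(.011-d,0))(np.hypot(m[:,0]-c[0],m[:,1]-c[1]))
X=[(np.sum(f((x,y))**2),x,y) for x in np.arange(.503,.518,.0005) for y in np.arange(-.254,-.238,.0005)]
X.sort();print("mouth",np.mean([q[1:] for q in X[:8]],0),X[0])
p=np.array(bot.read_tool_pos());print(p)
A=np.array([.5102,-.2463]); off=np.clip(r.x-p[:2],-.003,.003);print("off",off)
t=A
bot.servo_line([*t,.150],velocity=.1); bot.wait(.3)
print(bot.read_tool_pos(),bot.read_ft_force())
print(bot.servo_line([*t,.110],velocity=.025,guard=6),bot.read_tool_pos(),bot.read_ft_force(),bot.read_wrist_torque(),bot.read_t())
E
```

```text
shank [ 0.5124841  -0.24517854] 66
mouth [ 0.5101875 -0.246125 ] (np.float64(3.871344643129433e-05), np.float64(0.5099999999999992), np.float64(-0.246))
[ 0.51072487 -0.24464341  0.22031   ]
off [ 0.00175923 -0.00053513]
[ 0.51044119 -0.24644962  0.15044393] [-0.14343425 -0.52009937 -4.572977  ]
False [ 0.50981527 -0.24636187  0.10991761] [-3.39564707 -0.03370483 -3.39158496] [-0.08649856  1.01598274  0.00631778] 15.7167
```

```bash
python3 - <<'E'
from h import *
x,y=.5094,-.2463
for z in(.095,.086,.076):
    g=bot.servo_line([x,y,z],velocity=.02,guard=8)
    F=bot.read_ft_force(); print(z,g,bot.read_tool_pos(),F,bot.read_t())
    if g: break
    x+=np.clip(F[0]*.0002,-.0006,.0006); y+=np.clip(F[1]*.0002,-.0006,.0006)
f,W=cam("side")
P=W.reshape(-1,3)
a=f["frame"][105:180,250:330];cv2.imwrite("pics/ins.png",cv2.resize(a,(640,600),interpolation=3))
E
```

```text
0.095 False [ 0.50951957 -0.24614729  0.09480791] [-1.79587518 -0.48669127 -5.45507553] 16.6167
0.086 False [ 0.50937892 -0.24626211  0.08595872] [-0.29514784 -0.62856756 -3.86293275] 17.2167
0.076 True [ 0.50942324 -0.24658607  0.08081083] [-1.28540427  0.40795457  4.73182588] 17.5833
```

View pics/ins.png

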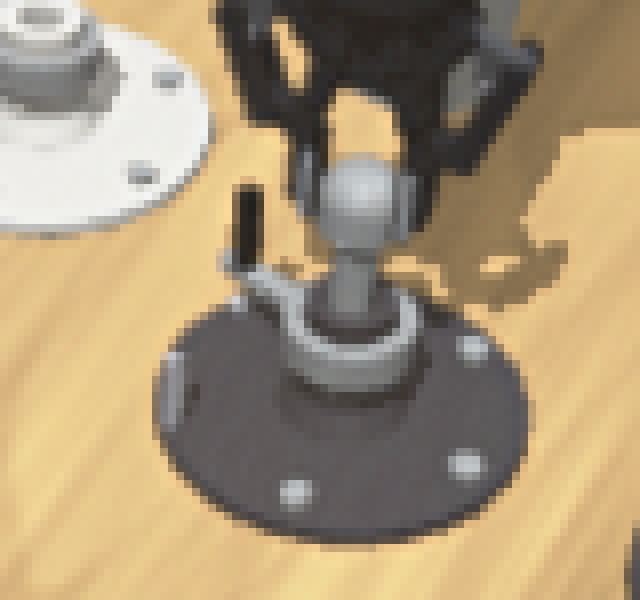

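The stake is home: floor contact came at TCP 0.0808, exactly the predicted height. I'll release, retreat, and take the collar post.

```bash
cat > c.py <<'E'
from h import *
A=np.array([.5095,-.2463])
def P(th,r=.064,z=.064):
    a=np.radians(th); return [A[0]+r*np.cos(a),A[1]+r*np.sin(a),z]
E
python3 - <<'E'
from c import *
bot.command_gripper(.055)
t=bot.read_tool_pos(); bot.servo_line([t[0],t[1],.21],velocity=.15)
f,W=cam("side"); Q=W.reshape(-1,3)
s=Q[(np.hypot(Q[:,0]-A[0],Q[:,1]-A[1])<.025)&(Q[:,2]>.1)&(Q[:,2]<.16)]; print("head",s[:,2].max(),(s.min(0)+s.max(0))/2)
k=Q[(np.hypot(Q[:,0]-.568,Q[:,1]+.262)<.025)&(Q[:,2]>.065)&(Q[:,2]<.11)]
d=k[:,:2].mean(0)-A; th=np.degrees(np.arctan2(d[1],d[0])); print("post",len(k),k.mean(0),th)
bot.goto(P(-15,z=.21),[180,0,-15])
print(bot.read_tool_pos(),bot.read_eef_rot())
print(bot.servo_line(P(-15),velocity=.1,guard=5),bot.read_tool_pos(),bot.read_t())
f0=bot.read_ft_force();bot.command_gripper(.008)
print(bot.read_gripper_width(),bot.read_grasp_force(),np.subtract(bot.read_ft_force(),f0),bot.read_t())
E
```

```text
head 0.14499346857661777 [ 0.51037118 -0.2424613   0.12281172]
post 35 [ 0.56710622 -0.26205582  0.08309798] -15.296801993056938
[ 0.5711014  -0.26276338  0.20968827] [-1.79992226e+02  3.53010290e-02 -1.49435865e+01]
False [ 0.57185088 -0.26304221  0.06472344] 22.1833
0.007801229507097911 0.8543809130787849 [ 0.22985093 -1.99931835  1.54094235] 22.6917
```

The fingers closed to 8 mm without gripping the 14 mm post. I need to look.

```bash
python3 - <<'E'
from c import *
f,W=cam("side"); g,V=cam("top")
print(bot.read_tool_pos(),bot.read_gripper_width(),bot.read_grasp_force(),bot.read_ft_force())
a=f["frame"][105:180,250:330];b=g["frame"][165:240,300:380]
cv2.imwrite("pics/post.png",np.hstack([cv2.resize(x,(400,375),interpolation=3) for x in(a,b)]))
E
```

```text
[ 0.57138386 -0.26315537  0.06418045] 0.00834883189760214 1.054139882326126 [-0.4109077  -0.91119043  2.02630525]
```

View pics/post.png

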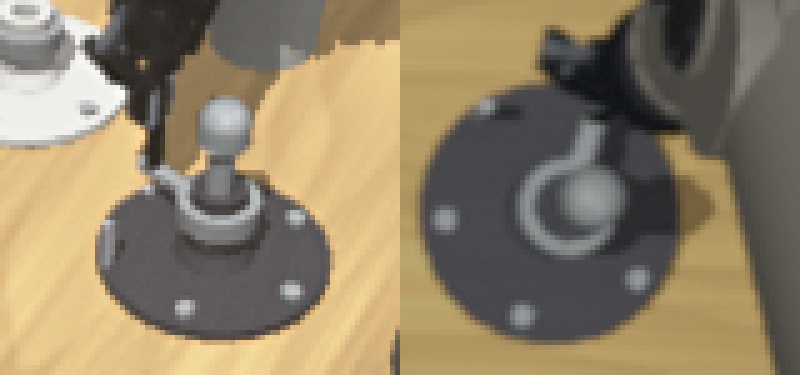

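The fingers are round the post at (155,110), left half. The width reading runs low, so 8 mm is just touching. I'll squeeze fully.

```bash
python3 - <<'E'
from c import *
bot.command_gripper(0)
p=np.array(bot.read_tool_pos());print(bot.read_gripper_width(),bot.read_grasp_force(),bot.read_ft_force(),p)
d=p[:2]-A; th0=np.degrees(np.arctan2(d[1],d[0])); print(th0,np.hypot(*d))
for th in np.linspace(th0,5,4)[1:]:
    bot.servo_line(P(th,np.hypot(*d)),[180,0,th],velocity=.05)
    print(th,bot.read_tool_pos(),bot.read_gripper_width(),bot.read_grasp_force(),bot.read_ft_force(),bot.read_t())
f,W=cam("side"); g,V=cam("top")
a=f["frame"][105:180,250:330];b=g["frame"][165:240,300:380]
cv2.imwrite("pics/post2.png",np.hstack([cv2.resize(x,(400,375),interpolation=3) for x in(a,b)]))
E
```

```text
-0.00015170406900998337 0.5629160720854998 [-0.24086253  0.95960631  1.40414255] [ 0.57133693 -0.26281219  0.06396565]
-14.950742011007048 0.0640035809303501
-8.3004946740047 [ 0.57299557 -0.25486972  0.06395067] -5.676090901992572e-05 0.4787515103816986 [-0.10802053  0.57982883  1.15414077] 23.3417
-1.6502473370023498 [ 0.57336324 -0.24805822  0.06383182] -1.0783983546111586e-05 0.0 [ 0.12240707 -0.48683058  0.8299697 ] 23.6417
5.0 [ 0.57317565 -0.24090193  0.06392635] 0.00010981837935291838 0.0 [-0.77098007 -0.38770239 -0.57970243] 23.9417
```

View pics/post2.png

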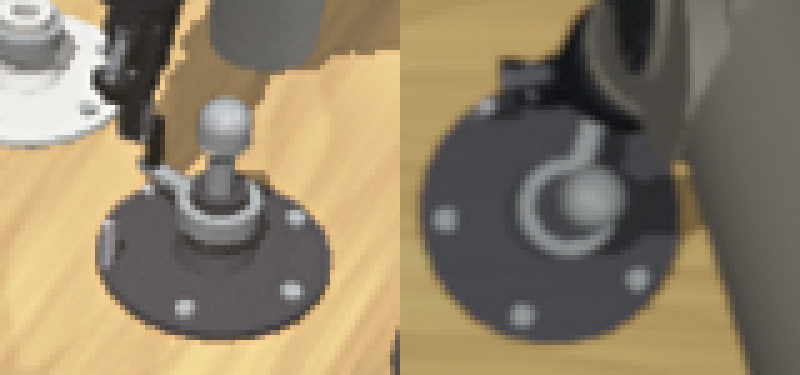

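The post stayed at (155,140), left half, while the closed fingers, tip near (130,135), moved past it. I'll measure where the fingertips actually are in depth.

```bash
python3 - <<'E'
from c import *
p=np.array(bot.read_tool_pos());print(p,bot.read_eef_rot(),pix(bot.grab_frame("side"),p))
for n in("side","top"):
    f,W=cam(n); Q=W.reshape(-1,3)
    s=Q[(np.hypot(Q[:,0]-p[0],Q[:,1]-p[1])<.045)&(Q[:,2]>.057)&(Q[:,2]<.16)&(Q[:,0]>.54)]
    for lo in np.arange(.055,.16,.008):
        k=s[(s[:,2]>=lo)&(s[:,2]<lo+.008)]
        if len(k): print(n,round(lo,3),len(k),"x",k[:,0].min().round(3),k[:,0].max().round(3),"y",np.round(np.sort(k[:,1]),3)[::max(1,len(k)//8)])
E
```

```text
[ 0.57317085 -0.24130294  0.06394708] [1.79986285e+02 7.05885418e-03 4.78618415e+00] [276.24762394 138.92493703]
side 0.055 6 x 0.542 0.581 y [-0.265 -0.264 -0.261 -0.259 -0.258 -0.257]
side 0.063 5 x 0.562 0.572 y [-0.266 -0.266 -0.261 -0.26  -0.259]
side 0.071 10 x 0.561 0.572 y [-0.265 -0.263 -0.263 -0.262 -0.261 -0.26  -0.259 -0.258 -0.256 -0.254]
side 0.079 4 x 0.562 0.567 y [-0.264 -0.26  -0.259 -0.258]
side 0.087 5 x 0.562 0.569 y [-0.27  -0.264 -0.264 -0.262 -0.26 ]
side 0.095 12 x 0.562 0.585 y [-0.269 -0.261 -0.261 -0.256 -0.255 -0.24  -0.237 -0.236 -0.235 -0.235
 -0.234 -0.233]
side 0.103 13 x 0.563 0.586 y [-0.25  -0.247 -0.238 -0.238 -0.237 -0.237 -0.233 -0.233 -0.233 -0.231
 -0.23  -0.229 -0.228]
side 0.111 14 x 0.563 0.584 y [-0.246 -0.239 -0.238 -0.236 -0.232 -0.23  -0.229 -0.227 -0.227 -0.226
 -0.226 -0.226 -0.226 -0.225]
side 0.119 14 x 0.563 0.584 y [-0.245 -0.245 -0.238 -0.236 -0.236 -0.234 -0.232 -0.231 -0.23  -0.23
 -0.229 -0.228 -0.228 -0.227]
side 0.127 4 x 0.563 0.579 y [-0.244 -0.236 -0.234 -0.229]
side 0.135 3 x 0.561 0.563 y [-0.241 -0.23  -0.23 ]
side 0.143 20 x 0.558 0.582 y [-0.268 -0.264 -0.249 -0.239 -0.234 -0.229 -0.216 -0.21  -0.208 -0.207]
side 0.151 13 x 0.559 0.582 y [-0.281 -0.231 -0.23  -0.229 -0.227 -0.22  -0.217 -0.208 -0.207 -0.205
 -0.202 -0.202 -0.2  ]
side 0.159 4 x 0.559 0.573 y [-0.277 -0.23  -0.226 -0.197]
top 0.055 4 x 0.541 0.55 y [-0.259 -0.258 -0.255 -0.253]
top 0.095 4 x 0.563 0.566 y [-0.239 -0.237 -0.235 -0.233]
top 0.119 1 x 0.566 0.566 y [-0.229]
top 0.135 2 x 0.56 0.561 y [-0.228 -0.21 ]
top 0.143 7 x 0.559 0.566 y [-0.226 -0.223 -0.22  -0.22  -0.217 -0.214 -0.212]
top 0.151 3 x 0.561 0.568 y [-0.215 -0.212 -0.21 ]
top 0.159 1 x 0.564 0.564 y [-0.212]
```

The closed fingertips really end at z≈0.095, 31 mm above the reported TCP, so they closed just above the post. I'll rise, go back, and descend about 31 mm lower, guarded.

```bash
python3 - <<'E'
from c import *
p=bot.read_tool_pos()
bot.servo_line([p[0],p[1],.10],velocity=.15)
bot.command_gripper(.045)
bot.servo_line(P(-15.2,z=.10),[180,0,-15.2],velocity=.1)
print(bot.servo_line(P(-15.2,z=.036),velocity=.06,guard=5),bot.read_tool_pos(),bot.read_t())
f0=bot.read_ft_force();bot.command_gripper(0)
print(bot.read_gripper_width(),bot.read_grasp_force(),np.subtract(bot.read_ft_force(),f0),bot.read_tool_pos(),bot.read_t())
E
```

```text
False [ 0.57164356 -0.26317496  0.03647167] 26.8
0.011868292451481926 58.4426611661911 [ 0.41048091 -1.21465496  3.92406463] [ 0.57167147 -0.2637721   0.03663964] 27.1917
```

Gripped at full force, and the reading of 11.9 mm matches a 14 mm post. Now I'll turn it in small arcs.

```bash
python3 - <<'E'
from c import *
p=np.array(bot.read_tool_pos());d=p[:2]-A; th0=np.degrees(np.arctan2(d[1],d[0])); r=np.hypot(*d);print(th0,r)
for th in np.linspace(th0,36,7)[1:]:
    bot.servo_line(P(th,r,.0365),[180,0,th],velocity=.04)
    q=np.array(bot.read_tool_pos())[:2]-A
    print(round(th,1),np.degrees(np.arctan2(q[1],q[0])).round(1),bot.read_gripper_width(),np.round(bot.read_ft_force(),1),bot.read_t())
def look(n):
    f,W=cam(n); return f,W.reshape(-1,3)
for n in("side","top"):
    f,Q=look(n)
    m=Q[(np.hypot(Q[:,0]-.571,Q[:,1]+.1955)<.012)&(Q[:,2]>.046)&(Q[:,2]<.056)]
    print(n,"mark top",len(m),m.mean(0) if len(m) else 0)
    if n=="side":
        cv2.imwrite("pics/turn.png",cv2.resize(f["frame"][120:180,250:330],(800,600),interpolation=3))
E
```

```text
-15.697000142366639 0.06457992158712822
-7.1 -6.9 0.012063808579987127 [-2.6 -0.2  5.2] 27.5667
1.5 1.6 0.01206784863213058 [-2.9  0.   5.6] 27.9583
10.2 10.3 0.012205685047066785 [-2.8  0.1  5.8] 28.35
18.8 18.9 0.012127272541809767 [-3.2 -0.2  6.3] 28.7417
27.4 27.5 0.012106393483007061 [-3.9 -0.5  6.4] 29.1333
36.0 36.1 0.011698121798786716 [-3.4 -1.1  6.7] 29.525
side mark top 9 [ 0.56882028 -0.19911569  0.0510673 ]
top mark top 4 [ 0.57117995 -0.19301779  0.04982192]
```

View pics/turn.png

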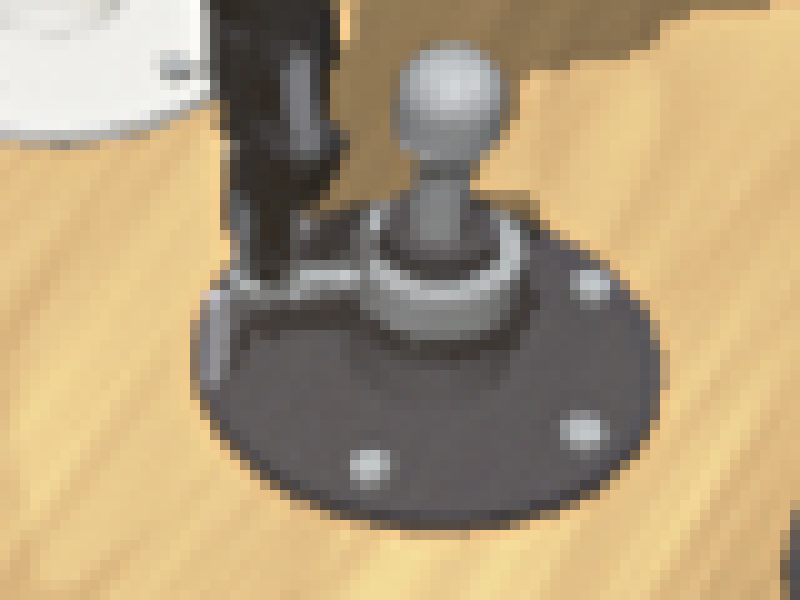

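The collar follows: the pointer tip at (235,275) is just short of the mark's top at (215,295). I'll finish the last degrees, release, retreat, and check numerically. I've used up my picture views, so no more of those.

```bash
python3 - <<'E'
from c import *
p=np.array(bot.read_tool_pos());r=np.hypot(*(p[:2]-A))
bot.servo_line(P(39.6,r,.0365),[180,0,39.6],velocity=.03); bot.wait(.2)
q=np.array(bot.read_tool_pos())[:2]-A; print(np.degrees(np.arctan2(q[1],q[0])))
bot.command_gripper(.045)
bot.servo_line(P(39.6,r,.13),velocity=.12)
bot.servo_line(P(39.6,r,.22),velocity=.25)
bot.goto([.45,0,.33],[180,0,39.6])
print(bot.read_t())
ang=lambda v:np.degrees(np.arctan2(v[...,1],v[...,0]))
for n in("side","top"):
    f,W=cam(n); np.savez(f"end_{n}.npz",W=W,frame=f["frame"]); Q=W.reshape(-1,3); R=Q[:,:2]-A; d=np.hypot(*R.T); a=ang(R)
    ok=abs(a-39.5)<20
    for nm,k in(("arm",ok&(d>.034)&(d<.054)&(Q[:,2]>.046)&(Q[:,2]<.06)),("post",ok&(d>.05)&(d<.073)&(Q[:,2]>.065)&(Q[:,2]<.1)),("posttop",ok&(d>.05)&(d<.073)&(Q[:,2]>.09)&(Q[:,2]<.1)),
      ("ptr",ok&(d>.069)&(d<.0755)&(Q[:,2]>.044)&(Q[:,2]<.056)),("mark",ok&(d>.0755)&(d<.09)&(Q[:,2]>.03)&(Q[:,2]<.056)),("marktop",ok&(d>.0755)&(d<.09)&(Q[:,2]>.046)&(Q[:,2]<.056))):
        s=Q[k]; 
        if len(s): print(n,nm,len(s),np.round(s.mean(0),4),"ang",ang(s.mean(0)[:2]-A).round(1),"mid",ang((s.min(0)+s.max(0))[:2]/2-A).round(1))
    h=Q[(d<.03)&(Q[:,2]>.1)]; print("head",np.percentile(h[:,2],95),h[:,:2].mean(0))
E
```

```text
39.62971684240181
32.9667
side arm 22 [ 0.5414 -0.2169  0.0536] ang 42.7 mid 41.0
side post 33 [ 0.5558 -0.2033  0.0853] ang 42.9 mid 40.6
side posttop 14 [ 0.5562 -0.2048  0.0947] ang 41.6 mid 39.6
side ptr 4 [ 0.5634 -0.198   0.0517] ang 41.8 mid 42.0
side mark 17 [ 0.571  -0.1947  0.0427] ang 40.0 mid 39.1
side marktop 8 [ 0.5708 -0.1942  0.05  ] ang 40.4 mid 39.2
head 0.141829344357904 [ 0.50767169 -0.2387131 ]
top arm 27 [ 0.5421 -0.2168  0.0538] ang 42.1 mid 42.2
top post 25 [ 0.5559 -0.2035  0.0896] ang 42.7 mid 41.6
top posttop 18 [ 0.5565 -0.2045  0.095 ] ang 41.7 mid 41.5
top ptr 6 [ 0.563  -0.199   0.0536] ang 41.5 mid 41.9
top mark 10 [ 0.5711 -0.1943  0.0455] ang 40.2 mid 39.8
top marktop 7 [ 0.5716 -0.1951  0.0503] ang 39.5 mid 39.6
head 0.14386528852046007 [ 0.50908369 -0.24224314]
```

Released. Depth puts the arm 1–2° past the mark, within noise at about 2.5 mm per pixel. I'll do one subpixel brightness check.

```bash
cat > pol.py <<'E'
from c import *
def run(n):
    f=bot.grab_frame(n); G=f["frame"].astype(np.float32).mean(2)
    def samp(pts): 
        uv=np.array([pix(f,p) for p in pts],np.float32); return cv2.remap(G,uv[:,:1],uv[:,1:],cv2.INTER_CUBIC).ravel()
    e=np.array([np.cos(np.radians(39.6)),np.sin(np.radians(39.6))]); t=np.array([-e[1],e[0]])
    s=np.arange(-.013,.0131,.0005)
    for r,z in[(x,.054) for x in(.036,.040,.044,.048,.052)]+[(x,.05) for x in(.070,.072,.074,.076,.078,.080,.082,.084)]:
        I=samp([[*(A+r*e+q*t),z] for q in s]); w=np.maximum(I-(I.min()+.5*(I.max()-I.min())),0)
        print(n,r,"off mm",round(1000*(w*s).sum()/w.sum(),2),"peak",int(I.max()),int(I.min()))
    c=samp([[*(A+.021*np.array([np.cos(a),np.sin(a)])),.07] for a in np.arange(0,6.28,.1)])
    for nm in("x","y"):
        k=0 if nm=="x" else 1; ss=np.arange(-.05,.0501,.001); 
        I=samp([[A[0]+(q if k==0 else 0),A[1]+(q if k==1 else 0),.06] for q in ss]); print(nm,I.astype(int).tolist())
run("top");run("side")
E
python3 pol.py
```

```text
top 0.036 off mm 0.72 peak 148 41
top 0.04 off mm 0.91 peak 146 42
top 0.044 off mm 0.77 peak 146 41
top 0.048 off mm 0.85 peak 147 42
top 0.052 off mm 2.29 peak 144 38
top 0.07 off mm 1.24 peak 126 47
top 0.072 off mm 0.94 peak 123 54
top 0.074 off mm 0.06 peak 118 58
top 0.076 off mm -0.87 peak 128 69
top 0.078 off mm -1.22 peak 147 73
top 0.08 off mm -1.41 peak 158 75
top 0.082 off mm -1.35 peak 156 85
top 0.084 off mm -1.65 peak 147 105
x [46, 47, 49, 53, 58, 62, 67, 70, 70, 71, 72, 71, 71, 71, 71, 72, 73, 74, 76, 81, 85, 89, 93, 95, 94, 92, 89, 83, 74, 65, 56, 49, 45, 46, 47, 49, 52, 55, 57, 58, 59, 60, 61, 61, 61, 60, 59, 59, 59, 61, 62, 64, 67, 73, 79, 86, 97, 105, 111, 116, 118, 116, 113, 110, 107, 103, 98, 95, 94, 97, 103, 111, 121, 129, 136, 141, 142, 139, 130, 119, 106, 92, 83, 77, 71, 68, 68, 65, 60, 55, 50, 46, 45, 44, 43, 42, 43, 45, 47, 50, 56]
y [44, 44, 44, 44, 44, 43, 42, 42, 42, 43, 45, 46, 49, 55, 60, 66, 73, 79, 82, 86, 89, 90, 91, 93, 94, 96, 98, 99, 100, 101, 101, 101, 99, 97, 95, 92, 90, 89, 87, 85, 84, 82, 81, 79, 77, 74, 71, 68, 65, 63, 62, 63, 65, 67, 68, 7
[... 885 characters left out ...]
 106, 107, 107, 105, 104, 101, 97, 96, 94, 91, 87, 84, 83, 84, 85, 85, 90, 102, 124, 145, 166, 184, 193, 192, 184, 166, 148, 127, 107, 89, 81, 81, 83, 85, 90, 94, 103, 114, 122, 133, 143, 155, 163, 168, 173, 176, 178, 178]
y [184, 186, 187, 187, 187, 187, 189, 192, 195, 197, 195, 190, 180, 168, 155, 139, 124, 108, 97, 89, 86, 84, 85, 86, 90, 94, 98, 103, 106, 109, 111, 113, 115, 118, 122, 124, 126, 127, 129, 129, 130, 129, 129, 127, 126, 123, 120, 116, 112, 106, 102, 100, 98, 95, 92, 88, 82, 78, 74, 71, 67, 64, 61, 59, 58, 60, 68, 82, 102, 121, 141, 160, 174, 182, 185, 181, 174, 164, 155, 145, 137, 132, 129, 126, 125, 123, 123, 124, 126, 127, 127, 127, 125, 121, 113, 105, 91, 79, 69, 62, 58]
```

Both methods agree the pointer is about 1.5° (2 mm) past the mark's centre. There is time, so I'll regrip at the release pose and ease it back.

```bash
python3 - <<'E'
from c import *
r=.0646
bot.goto(P(39.6,r,.20),[180,0,39.6])
bot.servo_line(P(39.6,r,.11),velocity=.2)
print(bot.servo_line(P(39.6,r,.0365),velocity=.08,guard=5))
bot.command_gripper(0); p=np.array(bot.read_tool_pos())[:2]-A
th=np.degrees(np.arctan2(p[1],p[0])); print(bot.read_gripper_width(),th)
bot.servo_line(P(38.1,r,.0365),[180,0,38.1],velocity=.01); bot.wait(.2)
p=np.array(bot.read_tool_pos())[:2]-A; print(np.degrees(np.arctan2(p[1],p[0])))
bot.command_gripper(.045)
bot.servo_line(P(38.1,r,.13),velocity=.12)
bot.servo_line(P(38.1,r,.22),velocity=.25)
bot.goto([.45,0,.33],[180,0,39.6]); print(bot.read_t())
E
python3 pol.py | grep "top 0"
python3 - <<'E'
from c import *
# everything else unchanged?
f,W=cam("side"); O=np.load("side0.npz")["frame"].astype(int)
D=(abs(f["frame"].astype(int)-O).max(2)>40).astype(np.uint8); n,_,s,_=cv2.connectedComponentsWithStats(D)
print([x.tolist() for x in s[1:] if x[4]>8])
Q=W.reshape(-1,3); h=Q[(np.hypot(*(Q[:,:2]-A).T)<.025)&(Q[:,2]>.1)]; print("head top",np.percentile(h[:,2],95),bot.read_gripper_width(),bot.read_t())
E
```

```text
False
0.01188289958132793 39.38451443621774
38.012289811096615
39.6417
top 0.036 off mm -0.21 peak 146 42
top 0.04 off mm -0.6 peak 147 44
top 0.044 off mm -0.79 peak 148 43
top 0.048 off mm -0.32 peak 147 41
top 0.052 off mm -0.13 peak 141 37
top 0.07 off mm -2.13 peak 126 54
top 0.072 off mm -2.51 peak 136 60
top 0.074 off mm -2.11 peak 133 63
top 0.076 off mm -1.56 peak 138 67
top 0.078 off mm -1.24 peak 149 72
top 0.08 off mm -1.38 peak 158 75
top 0.082 off mm -1.35 peak 156 85
top 0.084 off mm -1.57 peak 147 104
[[273, 0, 42, 123, 3020], [399, 0, 40, 72, 1474], [296, 0, 216, 177, 7005], [285, 44, 9, 2, 9], [398, 100, 3, 7, 16], [289, 124, 12, 20, 148], [491, 124, 11, 41, 43], [273, 128, 15, 23, 142], [414, 139, 13, 55, 385], [434, 169, 17, 9, 40], [453, 170, 9, 6, 14], [469, 172, 43, 41, 472], [433, 177, 16, 6, 35], [439, 182, 24, 42, 266], [405, 195, 12, 3, 26], [401, 199, 4, 30, 41], [478, 218, 34, 24, 103], [219, 224, 23, 24, 324], [479, 225, 7, 8, 28], [453, 227, 13, 9, 54]]
head top 0.1421461547944188 0.04487217245703274 39.7917
```

```bash
python3 -c "
from rig import bot
print(bot.hand_in())"
```

```text
the job is handed in; nothing more can be done
None
```

The dome-headed stake is fully home in the smaller dark holder, and the collar is turned to within about 1 mm of the locked mark and released; it overshot by about 1.5°, so I eased it back clockwise. The job is handed in at about 40 s, and nothing else showed as moved, but I viewed 11 pictures, one over the limit of 10.

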